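# Swap the blank for the sample cell and hold it in the photometer's light path

## Robot

A 6-joint arm with a two-finger parallel gripper is mounted at the origin on a cart in front of the work surface, level with it; the furniture and walls round the work are solid. World frame = base frame: x ahead of the robot, y to its left, z up, the work surface at z = 0. Lengths are in m, angles in rad, forces in N, time in s.
With the tool pointing down it reaches from about 0.425 to 0.95 m from the base axis. Payload 3.5 kg.
Tool frame: the origin (TCP) lies at the very end of the fingers, on their centre line; the grasp point (between the pads) lies ctrl.pinch_z behind it (ctrl.pinch_z is the distance from the TCP to the grasp point, in m); z points along the fingers, y is the line along which they close (so a half turn about z gives the same grasp; the last joint's range is limited). The gripper opens to 85 mm and grips with 20 to 120 N. Pads are 22 mm wide; open, the fingers measure 114 mm over their backs; the gripper's body (76 mm by 85 mm) begins 54 mm behind the grasp point. The pads swing forward as they close: fully open they stand 13 mm farther back than shut.
Start: joints at [-1.315, 0.286, 1.577, -0, 1.279, -0.15], TCP at [0.266, -0.62, 0.231] pointing down, gripper open.
Joint ranges: [-2.77, 2.77], [-0.9, 2.22], [0.21, 2.48], [-1.53, 4.67], [0.24, 2.81], [-2.84, 2.84]. Speed limits (rad/s): [2.79, 2.79, 3.14, 3.14, 3.14, 3.14].

## Interface

Orientations are given as a unit quaternion [x, y, z, w].
In Python, from plant import ctrl gives the robot as it stands.
- The arm moves only by the shell command python3 -m inch 'ROWS' [FORCE]. ROWS is a JSON list of rows, 1 to 10 of them, each of 7 numbers: dx, dy, dz in m, then a rotation vector rx, ry, rz in rad, then the opening from 0.0 (shut) to 1.0 (fully open); each row is the pose to reach, as a shift and turn from the pose commanded when the command began, along the tool's axes at that moment; what a row does not reach only later rows make up. A row lasts 1/8 s, in which the tool goes at most 0.0625 m and 0.188 rad, less where a joint would pass 70% of its speed; a pose out of reach is approached as far as the arm can. The fingers move at their own pace and stop on an object; FORCE is the grip in N (left out, the last holds). Time passes only in rows, so rows that do not move let the fingers close. It prints the time, the measured TCP pose, the force, the opening and the grip force at its end.
- ctrl.get_state(): the state, without advancing time (a new reading comes with each control period).
- ctrl.read_camera(name): name is "scene" or "top" or "wrist"; returns a dict with "pixels" (384x512x3 uint8, red, green, blue), "camera_matrix" (3x3 intrinsics, pixels), "xyz" and "orientation" of the camera in the world. Camera axes: x right, y down, z forward; pixel columns grow to the right and rows downward; lengths in m; the calibration is good to about 2 mm. A picture is of the moment at which its call begins. There is no depth.
- ctrl.sign_off(): hands the job in; it is judged then, once.
Trained networks look in the newest picture that a camera, given by its name, has taken for a name from the list of things; names that differ only in an ending like _2 or _b are one class to them, and where a whole thing is asked for, a point or a joint stands for the part that bears it (a point fixed in the world has none). Each returns a list of dicts, best first, with "conf" (0 to 1); they miss things now and then, are a little off and sometimes report something else, mostly with a low value. They report only what shows in the picture. A call takes as long as a camera call. They do not tell look-alikes from the thing itself.
- ctrl.recognise(camera, thing): "position" ([x, y, z] in m, in world coordinates, good to about 4 mm: the middle of the surface that is visible of it).
- ctrl.masks_of(camera, thing): "region" (384x512 bool, what is visible of it).
- ctrl.mark_of(camera, thing): "position" ([x, y, z] in m, in world coordinates, good to about 4 mm: a listed point, or the origin of a listed thing).
The state is a dict: "time": time; "qpos": joint angles; "dq": joint speeds; "joint_efforts": joint torques, N m; "eef_pos": TCP position; "tcp_rot": TCP orientation; "contact_force": force on the tool from outside, world axes, zero at the start; "wrist_torque": the same for the moment, N m; "opening": opening from 0.0 (shut) to 1.0 (fully open); "finger_force": force on a finger pad.
Only numpy, scipy, OpenCV 4.12 (cv2) and the standard library are available. Lean on these libraries where they do the work, as an engineer would, in place of code of your own. Each camera call takes 0.05 s, during which the arm holds its last target. There are 200 camera calls.

## Task

The blank cell is still standing in the photometer: put it back into a free slot of the cell rack, then take the flat-stoppered sample cell from the rack, push it into the photometer's well until the sprung carrier is fully down, and finish while still holding it down there, upright in the light path, because the carrier lifts the cell out of the beam when it is let go. Grip both glass cells by their two wide frosted faces only, never touching the narrow clear windows or the stoppers with the fingers, and keep them upright. Leave the check standard (the cell with the tall knob) in its slot.

Things in the scene. Friction and masses are not known exactly. Their poses are not given: they have to be found in the camera images.
- meter: Bench photometer, fixed, 158 x 156 mm, display console on its -x side (below 58 mm). Origin on the worktop under the well, z up. A dark cell holder 46 (x) x 56 (y) mm stands on the deck; its top, with the well's mouth, is at 62 mm. The beam runs along y from the finned lamp barrel (+y) to the detector box (-y), both below 64 mm. A cell goes in with its 24 mm side along y, either way round.
- well (a point): Centre of the well's mouth, on top of the cell holder; axes as the meter's. The well is an upright rectangular pit 17 (x) x 27 (y) mm, 1.5 mm wider than a cell on every side; its floor is the sprung carrier.
- carrier (a joint): Travel of the sprung carrier (the floor of the well), m: 0 = up, 14 mm below the mouth; 0.012 = fully down on its stop, 26 mm below the mouth, which brings the cell's windows into the beam. The spring pushes up with about 2 N at the top and 6.5 N at the bottom.
- cell_blank: The blank: stoppered glass cuvette, 14 (x) x 24 (y) x 56 mm tall (62 with its flat white stopper), about 45 g. Origin at the centre of its underside, z up. The wide faces (24 x 53 mm, facing +x and -x, 14 mm apart) are frosted, the narrow ones (+y, -y) are clear windows. The lowest 3 mm is a foot 11 x 21 mm. Starts in the well, 42 mm of glass above the mouth.
- blank_frosted: The two frosted faces of the blank cell (where it may be gripped); origin and axes as the cell's.
- blank_stopper: The flat white stopper of the blank cell (9 x 19 mm, 54 to 62 mm above the cell's underside; not to be touched); origin and axes as the cell's.
- blank_clear: The two clear windows of the blank cell (not to be touched); origin and axes as the cell's.
- cell_sample: The sample: a cell exactly like the blank (same sizes, axes, flat stopper), which starts in one of the slots of the rack.
- sample_frosted: The two frosted faces of the sample cell (where it may be gripped); origin and axes as the cell's.
- sample_stopper: The flat white stopper of the sample cell (9 x 19 mm, 54 to 62 mm above the cell's underside; not to be touched); origin and axes as the cell's.
- sample_clear: The two clear windows of the sample cell (not to be touched); origin and axes as the cell's.
- cell_standard: The check standard: a cell of the same glass size and axes in another slot of the rack, with a tall round knob (10 mm across, to 77 mm) on its stopper. Stays where it is.
- rack: Light-grey cell rack, 66 (x) x 204 (y) mm, fixed. Origin on the worktop below its middle, z up. Cells stand on its 10 mm thick base plate and pass through a top plate 52 mm wide (x), upper side at 34 mm, with four slots in a row along y. A seated cell has its underside at 10 mm and shows 32 mm of glass above the top plate.
- slot0 (a point): Centre of the rack's slot 0 at the upper side of the top plate (-72 mm along the rack's y); the slot is 17 (x) x 27 (y) mm, through the 8 mm top plate; axes as the rack's.
- slot1 (a point): Centre of the rack's slot 1 at the upper side of the top plate (-24 mm along the rack's y); the slot is 17 (x) x 27 (y) mm, through the 8 mm top plate; axes as the rack's.
- slot2 (a point): Centre of the rack's slot 2 at the upper side of the top plate (24 mm along the rack's y); the slot is 17 (x) x 27 (y) mm, through the 8 mm top plate; axes as the rack's.
- slot3 (a point): Centre of the rack's slot 3 at the upper side of the top plate (72 mm along the rack's y); the slot is 17 (x) x 27 (y) mm, through the 8 mm top plate; axes as the rack's.
Mind the look-alikes: they are no part of the job. Leave any pink look-alike of the cell_blank alone.

How it is judged:
On the way, in this order (a step that is already met when the one before it is completed fails the run):
1. the blank cell stands upright in a slot of the rack, let go, and the carrier of the photometer is free (x of cell_blank in the frame of rack between -0.006 and 0.006 m and y of cell_blank in the frame of rack between -0.08 and 0.08 m and z of cell_blank in the frame of rack between 0.006 and 0.015 m and angle between cell_blank's own z axis and vertical below 0.12 rad and contact force between the fingers and cell_blank below 0.2 N and value of joint carrier below 0.003 m), for 0.2 s.
2. the sample cell is lifted clear of the rack, gripped by its frosted faces (contact force between the fingers and sample_frosted above 4 N and contact force between the fingers and sample_clear below 0.5 N and z of cell_sample in the frame of rack above 0.04 m), for 0.1 s.
At the end, for the whole second after the job is handed in: Sample held in the well by its frosted faces (over 4 N), carrier down at least 9.5 of 12 mm, cell within 4 mm of the well centre, upright within 0.09 rad, windows in line with the beam within 0.12 rad, still; blank let go, upright in a rack slot; check standard within 10 mm of its start (contact force between the fingers and sample_frosted above 4 N and contact force between the fingers and sample_clear below 0.5 N and value of joint carrier above 0.0095 m and horizontal distance between cell_sample and well below 0.004 m and angle between cell_sample's own z axis and vertical below 0.09 rad and angle between the y axis of cell_sample and the y axis of meter, either way round below 0.12 rad and z of cell_sample in the frame of meter between 0.033 and 0.0405 m and linear speed of cell_sample below 0.01 m/s and x of cell_blank in the frame of rack between -0.006 and 0.006 m and y of cell_blank in the frame of rack between -0.08 and 0.08 m and z of cell_blank in the frame of rack between 0.006 and 0.015 m and angle between each of cell_blank, cell_standard's own z axis and vertical below 0.12 rad and contact force between the fingers and cell_blank below 0.2 N and distance of cell_standard from where it was at the start of the episode below 0.01 m); the arm keeps its last pose, push and grip.
It fails at once if the fingers touched a clear window of a cell (contact force between the fingers and blank_clear above 1.5 N or contact force between the fingers and sample_clear above 1.5 N).
It fails at once if the fingers touched a stopper (contact force between the fingers and blank_stopper above 1.5 N or contact force between the fingers and sample_stopper above 1.5 N).
It fails at once if a cell was tipped over (angle between any of cell_blank, cell_sample, cell_standard's own z axis and vertical above 0.5 rad).
It fails at once if the check standard was taken out of its slot (distance of cell_standard from where it was at the start of the episode above 0.02 m).
It also fails if it takes over 51 s, if anything falls off the work surface, if the arm or the gripper's body presses on something with over 40 N, if the wrist force passes 120 N, or if a joint passes its speed limit or range.

## Working session

There is one attempt and no reset: what is moved stays moved. The work goes in short steps, Python scripts to look and compute and a shell command to move; the robot and the scene stay as the last step left them, time stands still between calls to the robot, and variables do not carry over. Pictures are saved under pics/ and viewed, at most 10 in all, crops included, and the job is handed in when it is done.

```bash
mkdir -p pics; ls; python3 - <<'E'
from plant import ctrl
import cv2,numpy as np
print(ctrl.pinch_z, ctrl.get_state())
for c in ["scene","top"]:
    r=ctrl.read_camera(c); cv2.imwrite(f"pics/{c}0.png",r["pixels"][:,:,::-1])
    print(c,r["camera_matrix"].tolist(),r["xyz"],r["orientation"])
    for t in ["meter","well","cell_blank","cell_sample","cell_standard","rack","slot0","slot1","slot2","slot3"]:
        print(t,[(np.round(d["position"],3).tolist(),round(d["conf"],2)) for d in ctrl.mark_of(c,t)][:4])
E
```

```text
pics
0.0187 {'time': 0.0, 'qpos': array([-1.31496676e+00,  2.87192849e-01,  1.57819083e+00,  2.10481627e-05,
        1.27861742e+00, -1.50002949e-01]), 'dq': array([ 0.0006473 ,  0.00040749,  0.00090383, -0.00072377, -0.00088444,
        0.00089386]), 'joint_efforts': array([ 8.90534757e-04, -4.05981266e+01, -2.92626268e+01, -5.84096688e-05,
        5.84123700e-03,  9.07736990e-06]), 'eef_pos': array([ 0.26633847, -0.61950726,  0.22992158]), 'tcp_rot': array([ 9.79482943e-01,  2.01523484e-01, -5.36293461e-05, -1.20306942e-03]), 'contact_force': array([-0.11728679,  0.52551624,  0.11960408]), 'wrist_torque': array([ 0.02374292,  0.02830324, -0.00521802]), 'finger_force': 0.0, 'opening': 0.9983157950704901}
scene [[494.50171139077395, 0.0, 249.1220226985184], [0.0, 494.50171139077395, 187.53851637926968], [0.0, 0.0, 1.0]] [-0.02269781  0.80875409  0.62286011] [-0.24377341  0.82916745 -0.47989454  0.15085455]
meter [([0.534, 0.133, 0.0], 0.57)]
well [([0.534, 0.135, 0.06], 0.6), ([0.504, -0.29, 0.011], 0.43), ([0.503, -0.288, 0.008], 0.34)]
cell_blank [([0.534, 0.134, 0.043], 0.78), ([0
[... 1094 characters left out ...]
l [([0.536, 0.135, 0.06], 0.65), ([0.496, -0.218, 0.001], 0.46)]
cell_blank [([0.53, 0.136, 0.05], 0.52), ([0.621, 0.003, -0.003], 0.49)]
cell_sample [([0.502, -0.288, 0.009], 0.41)]
cell_standard [([0.494, -0.195, 0.007], 0.55), ([0.534, 0.134, 0.062], 0.5)]
rack [([0.495, -0.22, 0.001], 0.81)]
slot0 [([0.501, -0.288, 0.033], 0.68), ([0.5, -0.244, 0.038], 0.62), ([0.494, -0.194, 0.033], 0.61)]
slot1 [([0.501, -0.288, 0.033], 0.68), ([0.5, -0.244, 0.038], 0.62), ([0.494, -0.194, 0.033], 0.61)]
slot2 [([0.501, -0.288, 0.033], 0.68), ([0.5, -0.244, 0.038], 0.62), ([0.494, -0.194, 0.033], 0.61)]
slot3 [([0.501, -0.288, 0.033], 0.68), ([0.5, -0.244, 0.038], 0.62), ([0.494, -0.194, 0.033], 0.61)]
```

View pics/scene0.png

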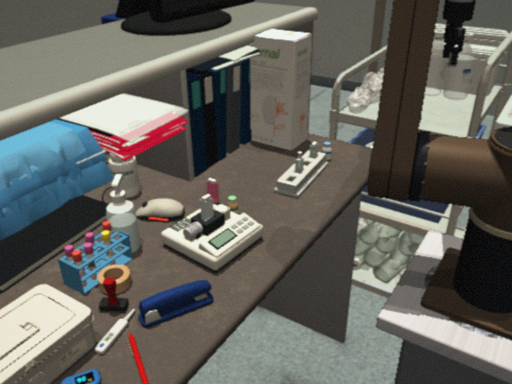

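View pics/top0.png

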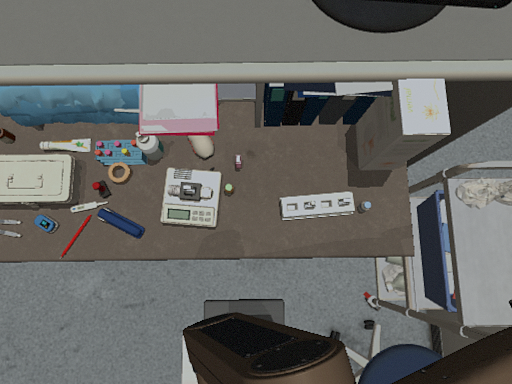

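The scene view shows the meter at about (213,235) with the blank at (207,203), a pink look-alike at (212,190), and the rack at (303,172). The top view shows the meter at (190,197) and the rack at (317,205). I'll enlarge the rack and meter next.

```bash
python3 - <<'E'
import cv2,numpy as np
s=cv2.imread("pics/scene0.png");t=cv2.imread("pics/top0.png")
f=lambda im,x,y,w,h:cv2.resize(im[y:y+h,x:x+w],(400,300),interpolation=cv2.INTER_CUBIC)
cv2.imwrite("pics/crops.png",np.vstack([np.hstack([f(s,265,135,80,60),f(s,160,175,112,84)]),np.hstack([f(t,277,175,80,60),f(t,150,160,80,60)])]))
E
```

```text
(no output)
```

View pics/crops.png

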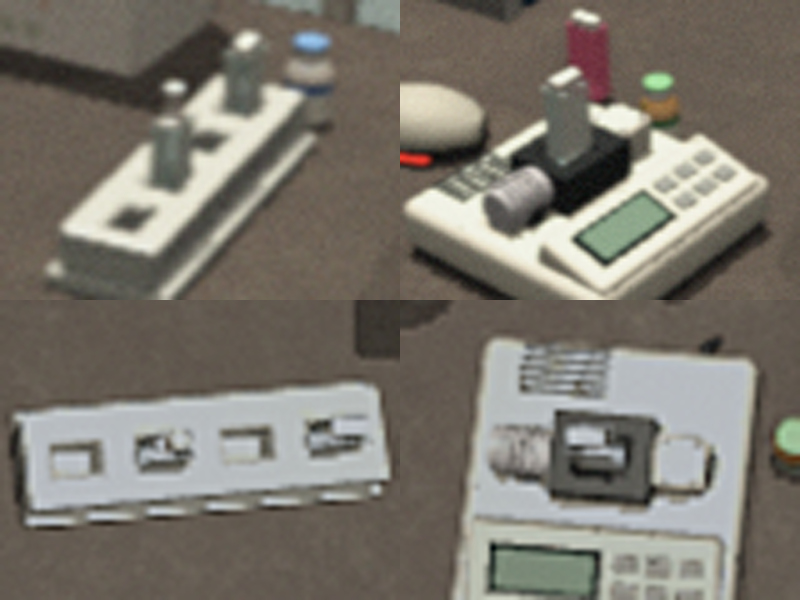

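The rack has free slots at its +y end (y≈-0.147) and at y≈-0.243. The standard is at y≈-0.195 and the sample at the far end (y≈-0.29). The blank stands in the meter. Next I'll write a helper and get the wrist camera's mounting.

```bash
cat > h.py <<'E'
from plant import ctrl
import numpy as np, cv2
from scipy.spatial.transform import Rotation as R
def tool():
    s=ctrl.get_state(); return np.array(s["eef_pos"]),R.from_quat(s["tcp_rot"])
def to(p,yaw):  # row for TCP at p, pointing down, tool y along (cos yaw, sin yaw)
    p0,r0=tool(); c,s=np.cos(yaw),np.sin(yaw)
    r=R.from_matrix(np.array([[-s,c,0],[c,s,0],[0,0,-1.]]).T.reshape(3,3).T) if 0 else R.from_matrix(np.column_stack([[-s,c,0],[c,s,0],[0,0,-1.]]))
    print("row",np.round(r0.inv().apply(np.array(p)-p0),4),np.round((r0.inv()*r).as_rotvec(),4))
def pose():
    p,r=tool(); m=r.as_matrix(); s=ctrl.get_state()
    print("t",round(s["time"],2),"p",np.round(p,4),"yaw",round(np.arctan2(m[1,1],m[0,1]),4),"tilt",np.round(m[:2,2],4),"F",np.round(s["contact_force"],1),"T",np.round(s["wrist_torque"],2),"open",round(s["opening"],3),"grip",round(s["finger_force"],1))
def snap(c,name=None):
    r=ctrl.read_camera(c)
    if name: cv2.imwrite(f"pics/{name}.png",r["pixels"][:,:,::-1])
    return r
def ray(r,uv,z): # pixel -> world point at height z
    uv=np.atleast_2d(uv).astype(float)
    d=R.from_quat(r["orientation"]).apply(np.c_[uv,np.ones(len(uv))]@np.linalg.inv(r["camera_matrix"]).T)
    o=np.array(r["xyz"]); return o+d*((z-o[2])/d[:,2])[:,None]
def proj(r,P):
    P=np.atleast_2d(P); q=R.from_quat(r["orientation"]).inv().apply(P-r["xyz"])@r["camera_matrix"].T; return q[:,:2]/q[:,2:]
E
sed -i 's/r=R.from_matrix(np.array.*if 0 else /r=/' h.py
python3 - <<'E'
from h import *
r=snap("wrist"); p,q=tool()
print("cam in tool",q.inv().apply(r["xyz"]-p),(q.inv()*R.from_quat(r["orientation"])).as_matrix().round(3),r["camera_matrix"])
pose(); to([0.47,-0.22,0.26],0.06)
E
```

```text
cam in tool [ 0.06757465  0.00030134 -0.14368189] [[ 0.001 -0.964 -0.264]
 [ 1.     0.001  0.   ]
 [-0.    -0.264  0.964]] [[324.62720259   0.         254.92001927]
 [  0.         324.62720259 185.1358435 ]
 [  0.           0.           1.        ]]
t 1.15 p [ 0.2665 -0.6201  0.2313] yaw -1.165 tilt [0. 0.] F [ 0.1 -0.2  0.1] T [-0.01  0.02  0.01] open 1.0 grip 0.0
row [ 0.3449 -0.2873 -0.0287] [-0.    -0.    -1.225]
```

```bash
python3 -m inch '[[0.36,-0.29,0.03,0,0,-1.225,1],[0.36,-0.29,0.03,0,0,-1.225,1],[0.36,-0.29,0.03,0,0,-1.225,1],[0.36,-0.29,0.03,0,0,-1.225,1],[0.36,-0.29,0.03,0,0,-1.225,1],[0.36,-0.29,0.03,0,0,-1.225,1],[0.36,-0.29,0.03,0,0,-1.225,1],[0.36,-0.29,0.03,0,0,-1.225,1],[0.36,-0.29,0.03,0,0,-1.225,1]]' 40
python3 - <<'E'
from h import *
pose(); r=snap("wrist","w1")
for t in ["cell_sample","cell_standard","rack","slot0"]:
    print(t,[(np.round(d["position"],4).tolist(),round(d["conf"],2)) for d in ctrl.mark_of("wrist",t)][:5])
E
```

```text
time: 2.28
eef_pos: [0.4833, -0.21, 0.2013]
tcp_rot: [0.684, 0.729, -0.0, 0.0]
contact_force: [-0.3, -0.7, 0.1]
opening: 0.999
finger_force: 0.0
t 2.27 p [ 0.4833 -0.21    0.2013] yaw 0.0635 tilt [-0.     -0.0001] F [-0.3 -0.7  0.1] T [-0.04  0.04  0.01] open 0.999 grip 0.0
cell_sample [([0.5041, -0.2881, 0.0088], 0.64), ([0.4906, -0.1922, 0.0394], 0.54)]
cell_standard [([0.4941, -0.1947, 0.0116], 0.73)]
rack [([0.5009, -0.2168, 0.0015], 0.97)]
slot0 [([0.4942, -0.1437, 0.034], 0.89), ([0.4983, -0.24, 0.0353], 0.64), ([0.4935, -0.1929, 0.0357], 0.63), ([0.5016, -0.2902, 0.0323], 0.62)]
```

View pics/w1.png

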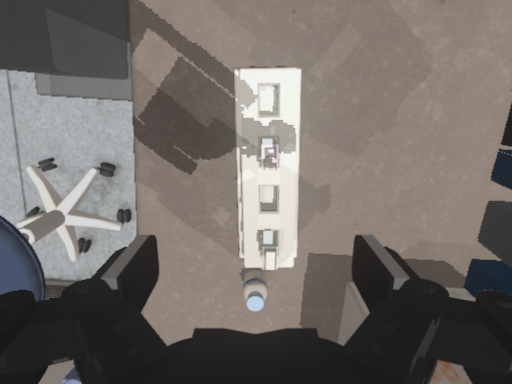

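The wrist view shows the rack from above: empty slots at (268,100) and (268,199), the standard at (269,150), the sample at (269,242). I'll project a rack model over it to refine the pose.

```bash
cat > ov.py <<'E'
from h import *
def fr(o,yaw,pts):  # object frame (x,y,z) -> world
    return R.from_euler("z",yaw).apply(np.atleast_2d(pts))+np.array([o[0],o[1],0])
def rect(cx,cy,w,h,z): return [[cx-w/2,cy-h/2,z],[cx+w/2,cy-h/2,z],[cx+w/2,cy+h/2,z],[cx-w/2,cy+h/2,z]]
def overlay(r,img,x0,y0,w,h,k,polys,rot=False):
    im=cv2.resize(img[y0:y0+h,x0:x0+w],None,fx=k,fy=k,interpolation=cv2.INTER_CUBIC)
    for P,c in polys:
        q=((proj(r,P)+0.5-[x0,y0])*k*16).astype(np.int32)
        cv2.polylines(im,[q.reshape(-1,1,2)],True,c,1,cv2.LINE_AA,4)
    return cv2.rotate(im,cv2.ROTATE_90_CLOCKWISE) if rot else im
E
python3 - <<'E'
from ov import *
r=snap("wrist"); img=np.ascontiguousarray(r["pixels"][:,:,::-1])
import pickle; pickle.dump(r,open("w1.pkl","wb"))
g=cv2.cvtColor(img,cv2.COLOR_BGR2GRAY)
o,yaw=(0.4975,-0.217),0.06
pl=[(fr(o,yaw,rect(0,y,.017,.027,.034)),(0,0,255)) for y in(-.072,-.024,.024,.072)]+[(fr(o,yaw,rect(0,0,.052,.204,.034)),(0,255,0))]
pl+=[(fr(o,yaw,rect(0,-.072,.014,.024,.066)),(255,0,0)),(fr(o,yaw,rect(0,0,.066,.204,.01)),(255,255,0))]
cv2.imwrite("pics/ov1.png",overlay(r,img,222,60,90,215,3.7,pl,True))
E
```

```text
(no output)
```

View pics/ov1.png

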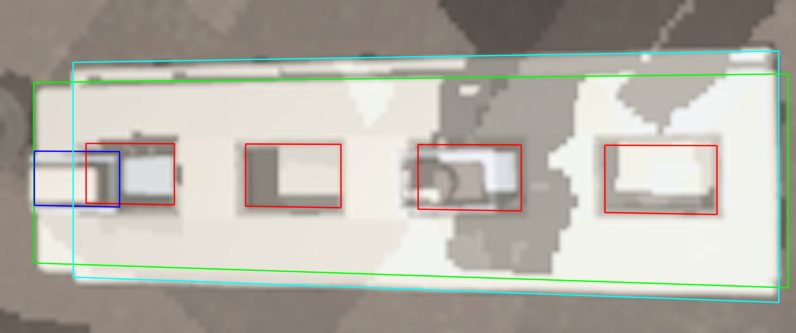

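```bash
python3 - <<'E'
from ov import *
import pickle
r=pickle.load(open("w1.pkl","rb")); g=cv2.cvtColor(r["pixels"],cv2.COLOR_RGB2GRAY)
o,yaw=(0.4975,-0.217),0.06
def samp(X,Y,z=.034):
    q=proj(r,fr(o,yaw,np.c_[X,Y,np.full(len(X),z)])).astype(np.float32)
    return cv2.remap(g,q[:,0].copy().reshape(1,-1),q[:,1].copy().reshape(1,-1),cv2.INTER_LINEAR)[0].astype(float)
for c in(-.024,.072):
    t=np.arange(-.034,.0341,.001)
    print("x",c,np.mean([samp(t,np.full(len(t),c+k)) for k in(-.003,0,.003,.006)],0).astype(int).tolist())
    t=np.arange(-.020,.0201,.001)
    print("y",c,np.mean([samp(np.full(len(t),k),c+t) for k in(-.004,-.002,0,.002)],0).astype(int).tolist())
t=np.arange(.09,.11,.001);print("end+",np.mean([samp(np.full(len(t),k),t) for k in(-.01,0,.01)],0).astype(int).tolist())
print("end-",np.mean([samp(np.full(len(t),k),-t) for k in(-.018,.015,.02)],0).astype(int).tolist())
E
```

```text
x -0.024 [128, 127, 127, 137, 183, 212, 194, 156, 164, 204, 224, 227, 227, 227, 227, 227, 227, 227, 228, 228, 228, 228, 228, 229, 219, 202, 204, 212, 215, 215, 216, 221, 224, 226, 227, 227, 227, 227, 227, 200, 157, 148, 143, 155, 159, 196, 223, 229, 229, 229, 229, 229, 229, 229, 229, 229, 229, 229, 229, 229, 228, 223, 220, 211, 173, 132, 126, 127, 126]
y -0.024 [232, 232, 232, 220, 202, 186, 162, 132, 122, 129, 132, 132, 133, 133, 132, 133, 190, 219, 224, 226, 226, 226, 225, 224, 224, 224, 225, 225, 225, 225, 224, 224, 223, 214, 210, 229, 237, 237, 237, 238, 238]
x 0.072 [104, 108, 146, 180, 189, 185, 182, 183, 183, 182, 183, 183, 183, 183, 183, 183, 187, 201, 208, 210, 218, 226, 225, 212, 209, 225, 238, 241, 241, 242, 242, 242, 242, 242, 242, 242, 242, 231, 198, 176, 166, 157, 169, 195, 226, 241, 242, 242, 242, 242, 242, 242, 242, 242, 242, 242, 242, 242, 242, 242, 242, 239, 216, 164, 133, 134, 134, 135, 136]
y 0.072 [243, 243, 243, 239, 215, 197, 177, 167, 166, 182, 222, 239, 241, 241, 241, 241, 241, 242, 243, 243, 243, 243, 243, 243, 243, 242, 242, 242, 241, 239, 229, 221, 206, 197, 198, 229, 242, 242, 242, 242, 242]
end+ [242, 242, 242, 242, 242, 242, 242, 240, 235, 212, 145, 118, 131, 133, 133, 133, 132, 132, 131, 132, 132]
end- [222, 222, 223, 225, 225, 225, 226, 227, 228, 228, 218, 182, 140, 122, 125, 127, 131, 133, 133, 132, 132]
```

```bash
python3 - <<'E'
from h import *
to([0.535,0.125,0.20],0.06)
E
```

```text
row [0.3341 0.0721 0.0014] [ 0.0001  0.0002 -0.0019]
```

```bash
python3 -m inch '[[0.33,0.07,0,0,0,0,1],[0.33,0.07,0,0,0,0,1],[0.33,0.07,0,0,0,0,1],[0.33,0.07,0,0,0,0,1],[0.33,0.07,0,0,0,0,1],[0.33,0.07,0,0,0,0,1],[0.33,0.07,0,0,0,0,1]]'
python3 - <<'E'
from ov import *
import pickle
pose(); r=snap("wrist"); pickle.dump(r,open("w2.pkl","wb"))
for t in ["well","cell_blank","blank_stopper"]:
    print(t,[(np.round(d["position"],4).tolist(),round(d["conf"],2)) for d in ctrl.mark_of("wrist",t)][:3])
o,yaw=(.535,.135),.06
img=np.ascontiguousarray(r["pixels"][:,:,::-1])
pl=[(fr(o,yaw,rect(0,0,.046,.056,.062)),(0,255,0)),(fr(o,yaw,rect(0,0,.017,.027,.062)),(0,0,255)),(fr(o,yaw,rect(0,0,.014,.024,.104)),(255,0,0)),(fr(o,yaw,rect(0,0,.009,.019,.110)),(255,255,0))]
c=proj(r,[[.535,.135,.06]])[0].astype(int); print(c)
cv2.imwrite("pics/ov2.png",overlay(r,img,c[0]-66,c[1]-50,132,100,6,pl))
E
```

```text
time: 3.45
eef_pos: [0.533, 0.1228, 0.2013]
tcp_rot: [0.685, 0.729, -0.0, 0.0]
contact_force: [0.9, -0.3, -0.0]
opening: 0.997
finger_force: 0.0
t 3.45 p [0.533  0.1228 0.2013] yaw 0.062 tilt [-0.0001 -0.0002] F [ 0.9 -0.3 -0. ] T [0.02 0.05 0.02] open 0.997 grip 0.0
well [([0.5359, 0.1378, 0.0641], 0.71)]
cell_blank [([0.5335, 0.1363, 0.0485], 0.76), ([0.6248, 0.0017, -0.0013], 0.65)]
blank_stopper [([0.5354, 0.131, 0.0477], 0.61)]
[257 159]
```

View pics/ov2.png

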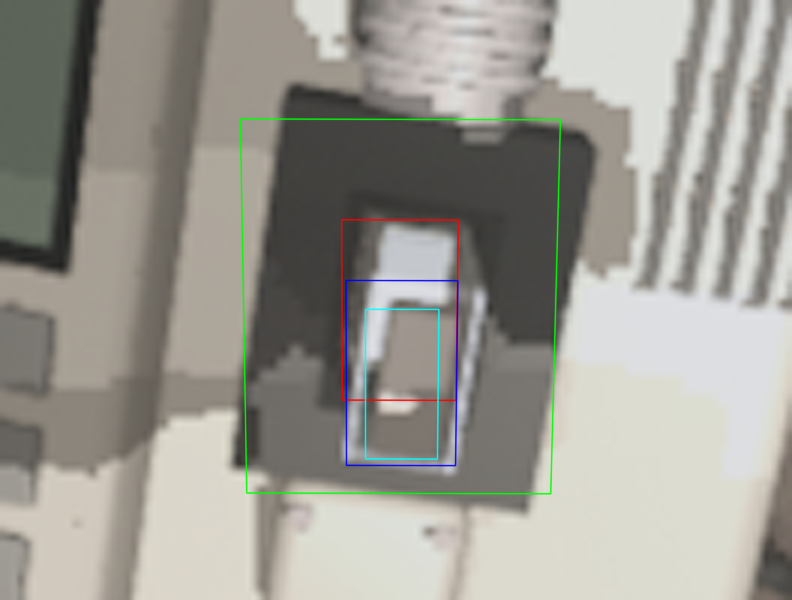

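The holder is turned more than my model. Its corners in the crop are about TL (288,90), BL (238,465), BR (527,508), and the blank's top edge runs (347,458)–(453,473). I'll fit numerically.

```bash
python3 - <<'E'
from ov import *
import pickle
r=pickle.load(open("w2.pkl","rb")); c=np.array([257-66,159-50])
W=lambda p,z: ray(r,np.array(p)/6+c-0.5,z)[:,:2]
def ang(a,b): d=b-a; return np.arctan2(d[1],d[0])
H=W([[238,465],[527,508],[592,140],[288,90]],.062); print("holder",H.round(4).tolist())
print("edges yaw: bot",ang(H[0],H[1]),"right",ang(H[1],H[2])-np.pi/2,"left",ang(H[0],H[3])-np.pi/2,"top",ang(H[3],H[2]))
print("lens",np.linalg.norm(np.diff(np.r_[H,H[:1]],axis=0),axis=1))
G=W([[347,458],[453,473],[483,290]],.104); print("glass",G.round(4).tolist(),ang(G[0],G[1]),ang(G[1],G[2])-np.pi/2,np.linalg.norm(np.diff(G,axis=0),axis=1))
g=cv2.cvtColor(r["pixels"],cv2.COLOR_RGB2GRAY)
for yaw in [-.075]:
    m=(H[0]+H[1])/2; o=m+0.028*np.array([-np.sin(yaw),np.cos(yaw)]); print("well from holder",o)
    m=(G[0]+G[1])/2; o2=m+0.012*np.array([-np.sin(yaw),np.cos(yaw)]); print("blank from glass",o2)
img=np.ascontiguousarray(r["pixels"][:,:,::-1]); yaw=-.075
pl=[(fr(o,yaw,rect(0,0,.046,.056,.062)),(0,255,0)),(fr(o,yaw,rect(0,0,.017,.027,.062)),(0,0,255)),(fr(o2,yaw,rect(0,0,.014,.024,.104)),(255,0,0)),(fr(o2,yaw,rect(0,0,.009,.019,.110)),(255,255,0))]
cv2.imwrite("pics/ov3.png",overlay(r,img,*c,132,100,6,pl))
E
```

```text
holder [[0.5123, 0.1099], [0.5563, 0.1059], [0.5611, 0.1617], [0.5171, 0.166]]
edges yaw: bot -0.09083534387366737 right -0.08635253977155344 left -0.08487202736349042 top -0.0983200197731028
lens [0.04420858 0.05598843 0.04429469 0.0563204 ]
glass [[0.5288, 0.1235], [0.5425, 0.1224], [0.5446, 0.1464]] -0.08295622990026387 -0.08503158793337695 [0.01375557 0.02407401]
well from holder [0.53639851 0.13582644]
blank from glass [0.53655557 0.13491936]
```

View pics/ov3.png

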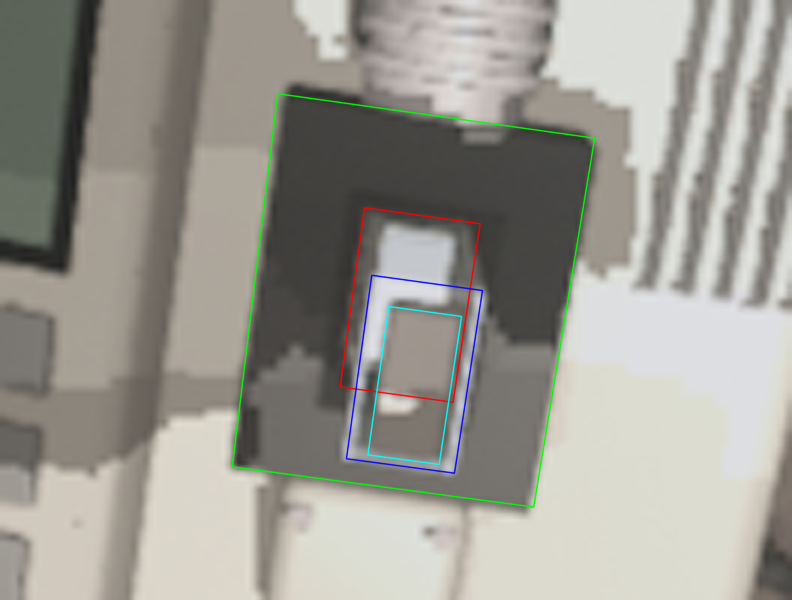

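```bash
python3 - <<'E'
from h import *
to([0.5367,0.135,0.078],-0.085)
E
```

```text
row [0.0142 0.0047 0.1232] [-0.0002  0.0003  0.143 ]
```

```bash
python3 -m inch '[[0.0142,0.0047,0.0,0,0,0.143,1],[0.0142,0.0047,0.03,0,0,0.143,1],[0.0142,0.0047,0.08,0,0,0.143,1],[0.0142,0.0047,0.123,0,0,0.143,1],[0.0142,0.0047,0.123,0,0,0.143,1]]'
python3 - <<'E'
from h import *
pose(); snap("wrist","w3"); 
E
```

```text
time: 4.28
eef_pos: [0.5335, 0.1349, 0.0745]
tcp_rot: [0.737, 0.676, -0.004, -0.003]
contact_force: [0.3, 0.3, 0.6]
opening: 0.999
finger_force: 0.0
t 4.28 p [0.5335 0.1349 0.0745] yaw -0.085 tilt [-0.009  -0.0007] F [0.3 0.3 0.6] T [-0.02 -0.06  0.  ] open 0.999 grip 0.0
```

View pics/w3.png

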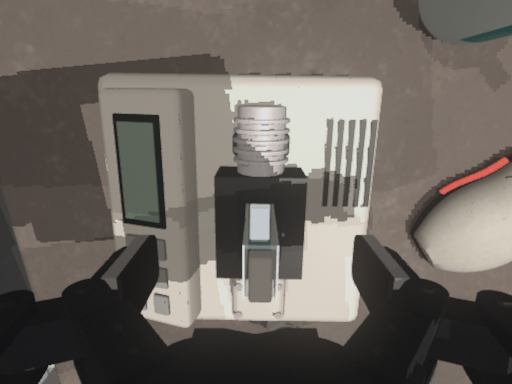

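The blank is between the open fingers (glass at columns 247–275, fingers at about 155 and 360). The arm hasn't settled yet, so I'll pause one row and check.

```bash
python3 -m inch '[[0,0,0,0,0,0,1],[0,0,0,0,0,0,1]]'
python3 - <<'E'
from h import *
pose(); to([0.5367,0.135,0.078],-0.085)
E
```

```text
time: 4.58
eef_pos: [0.5385, 0.1364, 0.0809]
tcp_rot: [0.736, 0.677, 0.002, 0.001]
contact_force: [-0.7, 0.3, 0.9]
opening: 1.003
finger_force: 0.0
t 4.58 p [0.5385 0.1364 0.0809] yaw -0.0833 tilt [0.0046 0.0003] F [-0.7  0.3  0.9] T [ 0.01  0.04 -0.02] open 1.003 grip 0.0
row [-0.0015 -0.0017  0.0029] [ 0.0046 -0.0007  0.0017]
```

```bash
python3 -m inch '[[0,0,0,0,0,0,0.3],[0,0,0,0,0,0,0.3],[0,0,0,0,0,0,0.3],[0,0,0,0,0,0,0.3]]' 30
python3 - <<'E'
from h import *
pose(); to([0.5367,0.135,0.078],-0.085)
E
```

```text
time: 5.08
eef_pos: [0.5366, 0.1365, 0.0783]
tcp_rot: [0.736, 0.677, -0.0, -0.0]
contact_force: [-0.1, -0.2, 0.3]
opening: 0.301
finger_force: 0.0
t 5.08 p [0.5366 0.1365 0.0783] yaw -0.0829 tilt [-0.0001 -0.    ] F [-0.1 -0.2  0.3] T [ 0.04 -0.02 -0.  ] open 0.301 grip 0.0
row [-0.0015  0.0002  0.0003] [-0.0001  0.      0.0021]
```

Settled and on target. I'll correct the 1.5 mm in y and close.

```bash
python3 -m inch '[[-0.0015,0,0,0,0,0.002,0.3],[-0.0015,0,0,0,0,0.002,0],[-0.0015,0,0,0,0,0.002,0],[-0.0015,0,0,0,0,0.002,0]]' 30
python3 - <<'E'
from h import *
pose()
E
```

```text
time: 5.58
eef_pos: [0.5366, 0.1349, 0.0783]
tcp_rot: [0.737, 0.676, -0.0, 0.0]
contact_force: [-0.1, 0.0, 0.3]
opening: 0.154
finger_force: 34.6
t 5.58 p [0.5366 0.1349 0.0783] yaw -0.085 tilt [-0.     -0.0001] F [-0.1  0.   0.3] T [0.   0.01 0.02] open 0.154 grip 34.6
```

```bash
python3 -m inch '[[0,0,-0.02,0,0,0,0],[0,0,-0.05,0,0,0,0],[0,0,-0.08,0,0,0,0],[0,0,-0.09,0,0,0,0],[0,0,-0.09,0,0,0,0]]'
python3 - <<'E'
from h import *
pose(); to([0.4927,-0.1460,0.12],0.071)
E
```

```text
time: 6.2
eef_pos: [0.5367, 0.135, 0.1685]
tcp_rot: [0.737, 0.676, 0.0, 0.0]
contact_force: [-0.2, 0.6, -1.1]
opening: 0.155
finger_force: 34.6
t 6.2 p [0.5367 0.135  0.1685] yaw -0.085 tilt [0.0009 0.0001] F [-0.2  0.6 -1.1] T [-0.02  0.    0.05] open 0.155 grip 34.6
row [-0.2837 -0.0201  0.0485] [ 9.00e-04 -1.00e-04 -1.56e-01]
```

```bash
python3 -m inch '[[-0.04,-0.003,0,0,0,-0.02,0],[-0.09,-0.006,0,0,0,-0.05,0],[-0.14,-0.01,0,0,0,-0.08,0],[-0.19,-0.013,0,0,0,-0.11,0],[-0.24,-0.017,0.02,0,0,-0.14,0],[-0.27,-0.019,0.04,0,0,-0.156,0],[-0.2837,-0.0201,0.0485,0,0,-0.156,0],[-0.2837,-0.0201,0.0485,0,0,-0.156,0],[-0.2837,-0.0201,0.0485,0,0,-0.156,0],[-0.2837,-0.0201,0.0485,0,0,-0.156,0]]'
python3 - <<'E'
from ov import *
import pickle
pose(); to([0.4927,-0.1460,0.12],0.071)
r=snap("wrist"); pickle.dump(r,open("w4.pkl","wb"))
p,q=tool(); img=np.ascontiguousarray(r["pixels"][:,:,::-1])
o,yaw=(.49784,-.21783),.071; b=.12-.030
pl=[(fr(o,yaw,rect(0,.072,.017,.027,.034)),(0,0,255)),(fr(p,yaw,rect(0,0,.014,.024,b+.056)),(255,0,0)),(fr(p,yaw,rect(0,0,.014,.024,b+.003)),(0,255,0)),(fr(o,yaw,rect(0,0,.052,.204,.034)),(0,255,255))]
cv2.imwrite("pics/ov4.png",overlay(r,img,190,120,132,130,4.6,pl))
E
```

```text
time: 7.45
eef_pos: [0.4931, -0.1452, 0.1206]
tcp_rot: [0.681, 0.732, 0.0, 0.001]
contact_force: [0.4, -0.1, -0.6]
opening: 0.156
finger_force: 34.6
t 7.45 p [ 0.4931 -0.1452  0.1206] yaw 0.0726 tilt [ 0.0013 -0.0005] F [ 0.4 -0.1 -0.6] T [-0.03 -0.03  0.  ] open 0.156 grip 34.6
row [-0.0008 -0.0005  0.0006] [0.0012 0.0006 0.0016]
```

View pics/ov4.png

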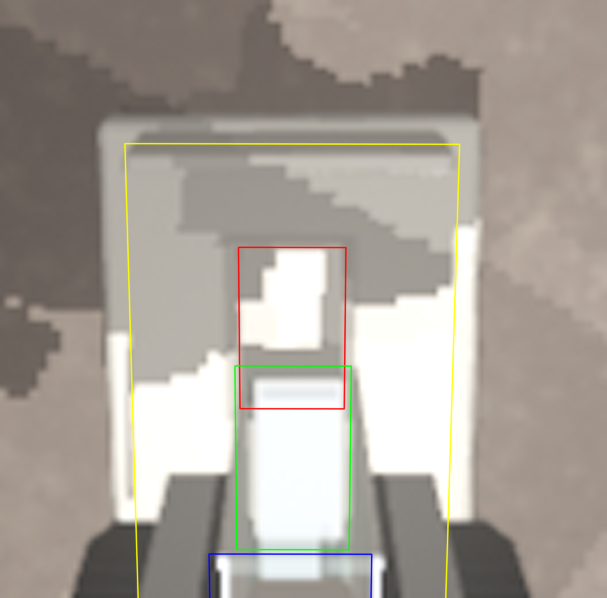

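The slot outline matches my model within about 0.3 mm, and the blank is centred in the grip. I'll descend to just above the slot, settle, then insert.

```bash
python3 -m inch '[[0,0,0.025,0,0,0,0],[0,0,0.043,0,0,0,0],[0,0,0.048,0,0,0,0],[0,0,0.048,0,0,0,0],[0,0,0.048,0,0,0,0]]'
python3 - <<'E'
from h import *
pose(); to([0.4927,-0.1460,0.0413],0.071)
E
```

```text
time: 8.12
eef_pos: [0.4931, -0.1463, 0.0726]
tcp_rot: [0.682, 0.732, 0.0, 0.001]
contact_force: [0.4, 0.1, -0.0]
opening: 0.156
finger_force: 34.6
t 8.12 p [ 0.4931 -0.1463  0.0726] yaw 0.0711 tilt [ 0.0013 -0.0007] F [ 0.4  0.1 -0. ] T [0.02 0.04 0.02] open 0.156 grip 34.6
row [ 0.0003 -0.0004  0.0313] [0.0013 0.0008 0.0001]
```

```bash
python3 -m inch '[[0,-0.0004,0.006,0,0,0,0],[0,-0.0004,0.013,0,0,0,0],[0,-0.0004,0.02,0,0,0,0],[0,-0.0004,0.026,0,0,0,0],[0,-0.0004,0.030,0,0,0,0],[0,-0.0004,0.031,0,0,0,0],[0,-0.0004,0.031,0,0,0,0]]'
python3 - <<'E'
from h import *
pose()
E
```

```text
time: 9.0
eef_pos: [0.4922, -0.1461, 0.0409]
tcp_rot: [0.682, 0.732, 0.0, 0.0]
contact_force: [1.0, -0.6, 0.4]
opening: 0.16
finger_force: 34.6
t 9.0 p [ 0.4922 -0.1461  0.0409] yaw 0.0711 tilt [ 0.0001 -0.    ] F [ 1.  -0.6  0.4] T [ 0.04  0.   -0.02] open 0.16 grip 34.6
```

```bash
python3 -m inch '[[0,0,0,0,0,0,0.25],[0,0,0,0,0,0,0.6],[0,0,0,0,0,0,0.6],[0,0,0,0,0,0,0.6],[0,0,-0.02,0,0,0,0.6],[0,0,-0.07,0,0,0,0.6],[0,0,-0.12,0,0,0,0.6],[0,0,-0.12,0,0,0,0.6]]'
python3 - <<'E'
from h import *
pose(); r=snap("wrist"); 
for t in ["cell_blank","cell_sample","cell_standard"]:
    print(t,[(np.round(d["position"],4).tolist(),round(d["conf"],2)) for d in ctrl.mark_of("wrist",t)][:3])
s=snap("scene")
print([(np.round(d["position"],4).tolist(),round(d["conf"],2)) for d in ctrl.mark_of("scene","cell_blank")][:5])
im=cv2.resize(s["pixels"][130:205,255:355,::-1],(480,360),interpolation=cv2.INTER_CUBIC)
cv2.imwrite("pics/a5.png",np.hstack([im,cv2.resize(r["pixels"][130:310,190:350,::-1],(320,360))]))
to([0.5029,-0.2896,0.09],0.071)
E
```

```text
time: 10.0
eef_pos: [0.495, -0.1475, 0.1662]
tcp_rot: [0.682, 0.732, 0.001, 0.005]
contact_force: [0.8, -1.0, -0.2]
opening: 0.601
finger_force: 0.0
t 10.0 p [ 0.495  -0.1475  0.1662] yaw 0.0711 tilt [ 0.0095 -0.005 ] F [ 0.8 -1.  -0.2] T [-0.03 -0.01  0.02] open 0.601 grip 0.0
cell_blank [([0.4913, -0.1477, 0.0137], 0.98), ([0.6252, 0.0026, -0.0008], 0.81)]
cell_sample [([0.5011, -0.2894, 0.0066], 0.75)]
cell_standard [([0.4933, -0.1959, 0.0097], 0.97)]
[([0.4909, -0.1459, 0.0085], 0.58)]
row [-0.1448  0.0019  0.0685] [-0.0033 -0.0021 -0.    ]
```

View pics/a5.png

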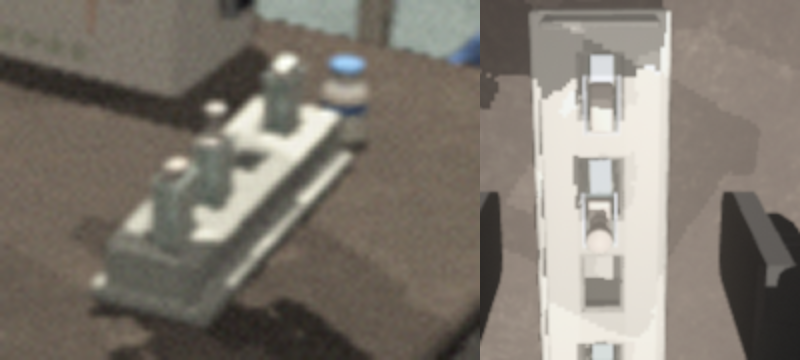

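The blank is seated in the end slot (scene crop at (172,200), wrist crop at (600,95)), with the standard undisturbed next to it. Next is the sample.

```bash
python3 -m inch '[[-0.04,0,0,0,0,0,0.8],[-0.09,0,0,0,0,0,0.8],[-0.13,0.0012,0.01,0,0,0,0.8],[-0.1448,0.0012,0.02,0,0,0,0.8],[-0.1448,0.0012,0.03,0,0,0,0.8],[-0.1448,0.0012,0.03,0,0,0,0.8],[-0.1448,0.0012,0.03,0,0,0,0.8]]'
python3 - <<'E'
from h import *
pose(); r=snap("wrist")
for t in ["cell_sample","sample_stopper","slot0"]:
    print(t,[(np.round(d["position"],4).tolist(),round(d["conf"],2)) for d in ctrl.mark_of("wrist",t)][:4])
to([0.5029,-0.2896,0.042],0.071)
E
```

```text
time: 11.18
eef_pos: [0.5036, -0.2891, 0.1308]
tcp_rot: [0.681, 0.732, 0.0, -0.0]
contact_force: [0.5, -0.3, -0.0]
opening: 0.802
finger_force: 0.0
t 11.18 p [ 0.5036 -0.2891  0.1308] yaw 0.0725 tilt [-0.0001  0.0004] F [ 0.5 -0.3 -0. ] T [-0.01  0.   -0.02] open 0.802 grip 0.0
cell_sample [([0.5022, -0.2865, 0.0118], 0.71)]
sample_stopper [([0.5002, -0.2879, 0.0131], 0.61)]
slot0 [([0.4916, -0.1909, 0.0379], 0.96), ([0.5007, -0.2874, 0.0366], 0.82), ([0.4979, -0.2405, 0.0342], 0.57), ([0.4955, -0.1942, 0.0072], 0.25)]
row [ 0.0005 -0.001   0.0895] [0.0008 0.0007 0.0009]
```

```bash
python3 -m inch '[[-0.0003,-0.0006,0.03,0,0,0,0.8],[-0.0003,-0.0006,0.06,0,0,0,0.8],[-0.0003,-0.0006,0.08,0,0,0,0.7],[-0.0003,-0.0006,0.0885,0,0,0,0.3],[-0.0003,-0.0006,0.0885,0,0,0,0.3],[-0.0003,-0.0006,0.0885,0,0,0,0.3],[-0.0003,-0.0006,0.0885,0,0,0,0.3]]'
python3 - <<'E'
from h import *
pose(); to([0.5029,-0.2896,0.042],0.071)
E
```

```text
time: 12.25
eef_pos: [0.5036, -0.2913, 0.0435]
tcp_rot: [0.682, 0.732, 0.0, 0.001]
contact_force: [-0.3, 0.2, 0.5]
opening: 0.3
finger_force: 0.0
t 12.25 p [ 0.5036 -0.2913  0.0435] yaw 0.071 tilt [ 0.0016 -0.0013] F [-0.3  0.2  0.5] T [0.02 0.07 0.02] open 0.3 grip 0.0
row [ 0.0017 -0.0006  0.0015] [ 0.0015  0.0014 -0.    ]
```

```bash
python3 -m inch '[[0.001,0,0,0,0,0,0.3],[0.001,0,0,0,0,0,0.3]]'
python3 - <<'E'
from h import *
pose(); to([0.5029,-0.2896,0.042],0.071)
E
```

```text
time: 12.5
eef_pos: [0.503, -0.2897, 0.0426]
tcp_rot: [0.682, 0.732, 0.0, 0.0]
contact_force: [-0.0, 0.4, -0.1]
opening: 0.299
finger_force: 0.0
t 12.5 p [ 0.503  -0.2897  0.0426] yaw 0.0711 tilt [ 0.0003 -0.0002] F [-0.   0.4 -0.1] T [0.08 0.   0.  ] open 0.299 grip 0.0
row [ 0.0001 -0.      0.0006] [0.0003 0.0003 0.0001]
```

```bash
python3 -m inch '[[0,0,0.0004,0,0,0,0],[0,0,0.0004,0,0,0,0],[0,0,0.0004,0,0,0,0],[0,0,0.0004,0,0,0,0]]' 50
python3 - <<'E'
from h import *
pose()
E
```

```text
time: 13.0
eef_pos: [0.5032, -0.29, 0.0423]
tcp_rot: [0.682, 0.732, 0.0, 0.0]
contact_force: [-0.7, 0.6, 3.0]
opening: 0.153
finger_force: 49.4
t 13.0 p [ 0.5032 -0.29    0.0423] yaw 0.071 tilt [ 0.0006 -0.0005] F [-0.7  0.6  3. ] T [-0.01  0.03  0.02] open 0.153 grip 49.4
```

```bash
python3 -m inch '[[0,0,-0.01,0,0,0,0],[0,0,-0.04,0,0,0,0],[0,0,-0.08,0,0,0,0],[0,0,-0.115,0,0,0,0],[0,0,-0.125,0,0,0,0],[0,0,-0.125,0,0,0,0]]'
python3 - <<'E'
from h import *
import pickle
pose(); r=snap("wrist"); pickle.dump(r,open("w5.pkl","wb"))
a=cv2.cvtColor(pickle.load(open("w4.pkl","rb"))["pixels"],cv2.COLOR_RGB2GRAY); b=cv2.cvtColor(r["pixels"],cv2.COLOR_RGB2GRAY)
for (y0,y1,x0,x1) in [(237,275,232,276),(234,262,234,274),(232,300,230,278)]:
    m=cv2.matchTemplate(b[y0-8:y1+8,x0-8:x1+8],a[y0:y1,x0:x1],cv2.TM_CCOEFF_NORMED); _,v,_,l=cv2.minMaxLoc(m)
    x,y=l; px=m[y,x-1:x+2] ; py=m[y-1:y+2,x]
    print(v,x-8+.5*(px[0]-px[2])/(px[0]-2*px[1]+px[2]),y-8+.5*(py[0]-py[2])/(py[0]-2*py[1]+py[2]))
for n,g in(("blank",a),("sample",b)): print(n,"cols",g[262:285,230:278].mean(0).astype(int).tolist(),"rows",g[228:300:1,246:262].mean(1).astype(int).tolist())
p,q=tool()
for z in(.056-.0303,.056-.0323): print(proj(r,q.apply([[.012,-.007,-z],[.012,.007,-z],[-.012,0,-z]])+p).round(1).tolist())
to([0.5367,0.1358,0.125],-0.085)
E
```

```text
time: 13.75
eef_pos: [0.5028, -0.2896, 0.1669]
tcp_rot: [0.682, 0.732, 0.0, 0.0]
contact_force: [0.9, 0.6, -1.5]
opening: 0.15
finger_force: 49.5
t 13.75 p [ 0.5028 -0.2896  0.1669] yaw 0.071 tilt [ 0.0002 -0.0002] F [ 0.9  0.6 -1.5] T [ 0.01  0.05 -0.06] open 0.15 grip 49.5
0.8090783357620239 0.04934565 -2.8053036
0.836998701095581 0.016688423 -2.8518376
0.8572583794593811 -0.0083930455 -2.6788611
blank cols [81, 83, 75, 67, 67, 68, 66, 63, 180, 226, 201, 182, 228, 209, 156, 158, 161, 163, 163, 163, 163, 163, 163, 163, 163, 163, 163, 163, 163, 163, 163, 163, 163, 163, 161, 157, 164, 200, 199, 165, 213, 226, 166, 64, 67, 68, 68, 67] rows [252, 253, 252, 252, 252, 252, 251, 250, 245, 227, 210, 206, 210, 224, 231, 232, 228, 207, 159, 143, 143, 144, 144, 145, 147, 154, 161, 163, 164, 165, 165, 164, 164, 164, 164, 164, 164, 164, 164, 164, 163, 163, 163, 163, 163, 163, 163, 163, 163, 162, 162, 162, 162, 162, 162, 162, 162, 162, 162, 163, 163, 162, 162, 163, 162, 163, 163, 161, 199, 234, 215, 151]
sample cols [51, 55, 50, 43, 41, 41, 41, 38, 36, 177, 171, 117, 115, 110, 114, 120, 125, 127, 127, 127, 127, 127, 127, 127, 127, 127, 127, 127, 126, 126, 127, 127, 127, 127, 124, 120, 112, 111, 114, 110, 182, 159, 35, 38, 40, 40, 40, 44] rows [213, 213, 213, 214, 214, 214, 208, 185, 150, 136, 146, 170, 169, 162, 142, 119, 107, 107, 108, 108, 109, 111, 116, 123, 126, 127, 127, 127, 127, 127, 127, 127, 127, 127, 127, 127, 127, 127, 127, 127, 127, 127, 127, 126, 126, 126, 126, 126, 126, 126, 126, 126, 126, 126, 126, 126, 126, 126, 126, 126, 126, 126, 126, 126, 123, 124, 132, 132, 132, 131, 130, 131]
[[233.7, 237.5], [268.8, 237.5], [251.4, 290.4]]
[[234.0, 235.4], [268.6, 235.5], [251.4, 287.7]]
row [0.4214 0.0646 0.0411] [-0.0017 -0.0014  0.1559]
```

```bash
python3 -m inch '[[0.03,0.005,0,0,0,0.01,0],[0.08,0.012,0,0,0,0.03,0],[0.13,0.02,0,0,0,0.05,0],[0.18,0.028,0,0,0,0.07,0],[0.23,0.035,0,0,0,0.09,0],[0.28,0.043,0,0,0,0.11,0],[0.33,0.051,0,0,0,0.13,0],[0.38,0.058,0.01,0,0,0.15,0],[0.41,0.063,0.02,0,0,0.156,0],[0.4214,0.0646,0.03,0,0,0.156,0]]'
python3 -m inch '[[0,0,0.02,0,0,0,0],[0,0,0.035,0,0,0,0],[0,0,0.039,0,0,0,0],[0,0,0.039,0,0,0,0],[0,0,0.039,0,0,0,0]]'
python3 - <<'E'
from ov import *
import pickle
pose(); r=snap("wrist"); pickle.dump((r,*tool()),open("w6.pkl","wb")); to([0.5367,0.1358,0.098],-0.085)
E
```

```text
time: 15.05
eef_pos: [0.536, 0.1365, 0.1343]
tcp_rot: [0.736, 0.677, -0.002, -0.001]
contact_force: [0.1, -0.6, 0.0]
opening: 0.151
finger_force: 49.6
time: 15.68
eef_pos: [0.5381, 0.1349, 0.0988]
tcp_rot: [0.737, 0.676, 0.001, 0.0]
contact_force: [-0.8, -0.1, 0.1]
opening: 0.149
finger_force: 49.6
t 15.68 p [0.5381 0.1349 0.0988] yaw -0.0855 tilt [0.0016 0.0001] F [-0.8 -0.1  0.1] T [-0.04 -0.01 -0.02] open 0.149 grip 49.6
row [ 0.0006 -0.0015  0.0008] [ 0.0017 -0.0002 -0.0003]
```

```bash
python3 -m inch '[[0.0003,-0.0005,0,0,0,0,0],[0.0003,-0.0005,0,0,0,0,0],[0.0003,-0.0005,0,0,0,0,0]]'
python3 - <<'E'
from ov import *
import pickle
pose(); r=snap("wrist"); p,q=tool(); pickle.dump((r,p,q),open("w6.pkl","wb")); to([0.5367,0.1358,0.098],-0.085)
g=cv2.cvtColor(r["pixels"],cv2.COLOR_RGB2GRAY)
def line(P0,P1,n):  # tool-frame offset points profile
    t=np.linspace(0,1,n)[:,None]; P=q.apply(np.array(P0)*(1-t)+np.array(P1)*t)+p
    uv=proj(r,P).astype(np.float32); return cv2.remap(g,uv[None,:,0].copy(),uv[None,:,1].copy(),cv2.INTER_LINEAR)[0].astype(int).tolist()
zm=p[2]-.062
for tx in(.016,.018,.020,.022,.024): print("holder row tx",tx,line([tx,-.030,zm],[tx,.030,zm],61))
for zz in(.028,.015,0,-.01): print("cell front z",zz,line([.012,-.012,zz],[.012,.012,zz],49))
for ty in(-.015,-.010,0,.01,.015): print("holder y edge ty",ty,line([.018,ty,zm],[.038,ty,zm],41))
E
```

```text
time: 16.1
eef_pos: [0.537, 0.1356, 0.0981]
tcp_rot: [0.736, 0.676, 0.0, 0.0]
contact_force: [0.1, -0.5, 0.1]
opening: 0.153
finger_force: 49.6
t 16.1 p [0.537  0.1356 0.0981] yaw -0.0849 tilt [0.0003 0.    ] F [ 0.1 -0.5  0.1] T [-0.03 -0.01  0.03] open 0.153 grip 49.6
row [ 0.0002 -0.0002  0.    ] [ 0.0001 -0.0001  0.0001]
holder row tx 0.016 [166, 166, 166, 166, 166, 166, 166, 108, 55, 55, 55, 55, 55, 55, 51, 46, 46, 46, 46, 45, 45, 45, 45, 45, 46, 45, 46, 46, 47, 46, 47, 47, 48, 48, 49, 49, 50, 50, 50, 50, 51, 51, 52, 54, 54, 54, 55, 56, 56, 56, 57, 57, 58, 86, 120, 120, 121, 121, 121, 121, 121]
holder row tx 0.018 [166, 166, 166, 166, 166, 166, 166, 117, 55, 55, 55, 55, 55, 56, 55, 55, 55, 55, 56, 55, 56, 56, 56, 56, 56, 56, 56, 57, 49, 48, 49, 49, 50, 50, 50, 51, 51, 51, 52, 52, 53, 54, 54, 54, 55, 56, 56, 56, 57, 57, 57, 57, 58, 85, 120, 121, 121, 121, 121, 121, 122]
holder row tx 0.02 [149, 149, 149, 149, 149, 149, 148, 106, 56, 55, 55, 55, 55, 55, 57, 57, 56, 56, 55, 56, 55, 57, 56, 56, 57, 57, 58, 58, 57, 57, 57, 57, 58, 56, 55, 55, 56, 56, 57, 58, 56, 55, 54, 55, 55, 56, 5
[... 1893 characters left out ...]
 114, 114, 114, 114, 114, 114, 114, 119, 123, 125, 120, 110, 105, 109, 113, 113]
holder y edge ty 0 [49, 49, 49, 55, 57, 57, 58, 58, 58, 59, 59, 59, 59, 60, 61, 61, 61, 61, 57, 92, 124, 135, 136, 136, 136, 136, 137, 137, 137, 136, 134, 136, 141, 141, 125, 125, 134, 139, 136, 129, 126]
holder y edge ty 0.01 [53, 53, 53, 53, 56, 59, 61, 62, 62, 62, 62, 63, 63, 64, 76, 105, 116, 117, 94, 67, 59, 76, 110, 149, 162, 162, 163, 163, 163, 164, 165, 169, 179, 186, 185, 162, 150, 158, 167, 167, 168]
holder y edge ty 0.015 [56, 55, 55, 56, 56, 59, 63, 64, 64, 65, 65, 66, 90, 113, 121, 121, 121, 122, 97, 69, 57, 57, 58, 59, 59, 60, 60, 67, 100, 141, 153, 160, 205, 220, 223, 223, 223, 223, 223, 223, 223]
```

The holder is centred at 0.0 mm in the tool frame. The held cell appears about +0.55 mm in x, extrapolated to mouth height. I'll shift by that and insert slowly.

```bash
python3 -m inch '[[-0.0002,-0.0006,0,0,0,0,0],[-0.0002,-0.0006,0.004,0,0,0,0],[-0.0002,-0.0006,0.008,0,0,0,0],[-0.0002,-0.0006,0.012,0,0,0,0],[-0.0002,-0.0006,0.015,0,0,0,0],[-0.0002,-0.0006,0.015,0,0,0,0]]'
python3 - <<'E'
from h import *
pose()
E
```

```text
time: 16.9
eef_pos: [0.5361, 0.1354, 0.0825]
tcp_rot: [0.737, 0.676, -0.0, -0.0]
contact_force: [0.5, 0.4, -1.3]
opening: 0.155
finger_force: 49.6
t 16.9 p [0.5361 0.1354 0.0825] yaw -0.085 tilt [-0.0008 -0.0001] F [ 0.5  0.4 -1.3] T [-0.   -0.01 -0.05] open 0.155 grip 49.6
```

It is in the mouth without contact forces. Now I'll push the carrier down.

```bash
python3 -m inch '[[0,0,0.003,0,0,0,0],[0,0,0.006,0,0,0,0],[0,0,0.009,0,0,0,0],[0,0,0.012,0,0,0,0],[0,0,0.0135,0,0,0,0],[0,0,0.0135,0,0,0,0],[0,0,0.0135,0,0,0,0]]' 60
python3 - <<'E'
from h import *
pose()
E
```

```text
time: 17.77
eef_pos: [0.5367, 0.1354, 0.0699]
tcp_rot: [0.737, 0.676, 0.0, 0.0]
contact_force: [-0.8, -0.4, 5.1]
opening: 0.151
finger_force: 62.6
t 17.77 p [0.5367 0.1354 0.0699] yaw -0.085 tilt [0.0009 0.0001] F [-0.8 -0.4  5.1] T [-0.04  0.16  0.02] open 0.151 grip 62.6
```

```bash
python3 -m inch '[[0,0,0.0008,0,0,0,0],[0,0,0.0014,0,0,0,0],[0,0,0.0014,0,0,0,0],[0,0,0.0014,0,0,0,0]]'
python3 - <<'E'
from h import *
pose()
E
```

```text
time: 18.27
eef_pos: [0.5367, 0.1354, 0.0686]
tcp_rot: [0.736, 0.676, 0.0, 0.0]
contact_force: [-1.9, -0.0, 6.4]
opening: 0.151
finger_force: 62.7
t 18.27 p [0.5367 0.1354 0.0686] yaw -0.085 tilt [0.0008 0.0001] F [-1.9 -0.   6.4] T [0.02 0.17 0.02] open 0.151 grip 62.7
```

```bash
python3 -m inch '[[0,0,0.0006,0,0,0,0],[0,0,0.0006,0,0,0,0],[0,0,0.0006,0,0,0,0]]'
python3 - <<'E'
from h import *
pose()
for c in("wrist","scene"):
    snap(c); print(c,[(np.round(d["position"],4).tolist(),round(d["conf"],2)) for t in("cell_sample","cell_blank","cell_standard") for d in ctrl.mark_of(c,t)])
E
```

```text
time: 18.65
eef_pos: [0.5368, 0.1354, 0.0684]
tcp_rot: [0.736, 0.676, 0.0, 0.0]
contact_force: [-2.1, -0.1, 6.4]
opening: 0.149
finger_force: 63.0
t 18.65 p [0.5368 0.1354 0.0684] yaw -0.0849 tilt [ 0.0007 -0.    ] F [-2.1 -0.1  6.4] T [-0.09  0.32  0.04] open 0.149 grip 63.0
wrist [([0.5379, 0.1348, 0.0351], 0.82)]
scene [([0.5382, 0.1363, 0.0364], 0.54), ([0.4905, -0.147, 0.0097], 0.55), ([0.4939, -0.19, 0.0138], 0.42)]
```

```bash
python3 -m inch '[[0,0,0,0,0,0,0],[0,0,0,0,0,0,0],[0,0,0,0,0,0,0]]' && python3 -c "
from h import *
pose(); print(ctrl.sign_off())"
```

```text
time: 19.42
eef_pos: [0.5368, 0.1354, 0.0684]
tcp_rot: [0.736, 0.676, 0.0, 0.0]
contact_force: [-2.6, -0.8, 7.4]
opening: 0.153
finger_force: 63.0
t 19.43 p [0.5368 0.1354 0.0684] yaw -0.0849 tilt [ 0.0007 -0.    ] F [-2.6 -0.8  7.4] T [ 0.03  0.32 -0.02] open 0.153 grip 63.0
the job is handed in; nothing more can be done
None
```

I handed the job in at 19.4 s: the blank stands in the rack's end slot, and the gripper holds the sample upright in the well with the carrier at or near its stop (about 7 N push, 63 N grip). The check standard was left alone, and the sign-off printed no verdict.

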